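# Plug a test gauge into a sleeve-type quick coupler

### The arm

A 7-joint arm with a two-finger parallel gripper is mounted at the origin on the work surface. World frame = base frame: x ahead of the robot, y to its left, z up, the work surface at z = 0. Lengths are in m, angles in rad, forces in N, time in s.
With the tool pointing down it reaches from about 0.425 to 0.875 m from the base axis. Payload 4.7 kg.
Tool frame: the origin (TCP) lies at the very end of the fingers, on their centre line; the grasp point (between the pads) lies 19 mm behind it; z points along the fingers, y is the direction in which the jaws open and shut (so a half turn about z gives the same grasp; the last joint's range is limited). The gripper opens to 87 mm and grips with 3 to 60 N. Pads are 19 mm wide; open, the fingers measure 117 mm over their backs; the gripper's body (75 mm by 190 mm) begins 51 mm behind the grasp point.
Start: joints at [1.268, 0.321, -0.07, 1.45, 0.023, 1.371, -0.057], TCP at [0.202, -0.618, 0.223] pointing down, gripper open.
Joint ranges: [-2.86, 2.86], [-0.3, 2.09], [-1.38, 1.24], [0.06, 2.45], [-1.56, 4.7], [0.09, 2.05], [-2.69, 2.69]. Speed limits (rad/s): [2.57, 2.57, 3.14, 3.14, 3.14, 3.14, 3.14].

### API

Orientations are given as a rotation vector (axis times angle).
In Python, from bench import ctrl gives the robot as it stands. The module is installed in compiled form; this text tells all that it offers.
- The arm moves only by the tool move_arm, never from a script. Its arguments are lists of equal length, an entry for each row: "dp": the shift along the tool's x, y, z in units of 30 mm (1.0 is 30 mm), a list of three; "turn": the turn about the tool's z in units of 5 degrees (1.0 is 5 degrees); "jaw": the opening, from -1 (shut) to 1 (fully open). A call has 1 to 5 rows; each row is the pose to reach, as a shift and turn from the pose commanded when the call began, along the tool's axes at that moment; what a row does not reach only later rows make up. A row lasts 1/10 s, in which the tool goes at most 50 mm and 8.59 degrees, less where a joint would pass 70% of its speed; a pose out of reach is approached as far as the arm can. A call with a gripper value outside its range is refused whole. The fingers move at their own pace and stop on an object; "grip_force" is the grip in N (left out, the last holds). Time passes only in rows, so rows that repeat a pose let the fingers close. It gives the time, the measured TCP pose, the force and the opening at its end, in the units of the state.
- ctrl.get_state(): the state, without advancing time (a new reading comes with each control period).
- ctrl.get_image(name): name is "side" or "top"; returns the picture (420x560x3 uint8, red, green, blue); there is no depth.
- ctrl.camera_info(name): a dict with "intrinsics" (3x3 intrinsics, pixels), "dist" ([k1, k2, p1, p2, k3] as OpenCV has them; the pictures are not rectified), "extrinsics" (4x4, takes a point from world to camera coordinates). Camera axes: x right, y up, looking along -z (the intrinsics and any distortion apply to the point x, -y, -z); pixel columns grow to the right and rows downward; lengths in m; the calibration is good to about 2 mm. A picture is of the moment at which its call begins. camera_info takes no time and is no camera call.
- ctrl.close_job(): hands the job in, once; it reports no verdict.
Trained networks look in the newest picture that a camera, given by its name, has taken for a name from the list of things; names that differ only in an ending like _2 or _b are one class to them, and where a whole thing is asked for, a point or a joint stands for the part that bears it (a point fixed in the world has none). Each returns a list of dicts, best first, with "confidence" (0 to 1); they miss things now and then, are a little off and sometimes report something else, mostly with a low value. They report only what shows in the picture. A call takes as long as a camera call. They do not tell look-alikes from the thing itself.
- ctrl.look_for(camera, target): "rect" ([centre column, centre row, width, height] in pixels, round what is visible of it).
- ctrl.masks_of(camera, target): "region" (420x560 bool, what is visible of it) and "rect" ([centre column, centre row, width, height] in pixels, round what is visible of it).
The state is a dict: "time": time; "joint_positions": joint angles; "qd": joint speeds; "joint_torque": joint torques, N m; "position": TCP position; "tool_rot": TCP orientation; "ft_force": force on the tool from outside, world axes, zero at the start; "torque": the same for the moment, N m; "grip_width": opening from 0.0 (shut) to 1.0 (fully open).
Only numpy, scipy, OpenCV 4.12 (cv2) and the standard library are available. Lean on these libraries where they do the work, as an engineer would, in place of code of your own. Each camera call takes 0.05 s, during which the arm holds its last target. There are 200 camera calls.

### The job

Draw back the blue sleeve of the quick coupler on the air manifold until it catches and stays back when let go. Then take the blue gauge from the rack and press its plug straight and gently, never forcing it (well under 30 N), into the coupler until the sleeve springs fully forward and locks it; leave the gauge standing upright in the coupler, let go, and leave everything else as it was.

Things in the scene. Friction and masses are not known exactly. Their poses are not given: they have to be found in the camera images.
- manifold: air supply manifold: fixed aluminium bar 64 x 310 x 45 mm, long side along its y, origin on its underside in the middle. In line on its top along y: at +115 mm a brass stop valve with a red lever (70 mm tall), in the middle the quick coupler, at -115 mm a coupling closed by a red cap (56 mm tall). Leave both neighbours alone.
- port (a point): middle of the manifold's top face (45 mm above the bench), z up, x and y along the manifold: the port that carries the upright quick coupler. The coupler itself is NOT measured: its port was tapped by hand 2.4 to 3.4 mm off this point, to any side, and its taper thread lets all its heights be up to 3 mm more or less than told. It does not give: find its axis by feel.
- sleeve_mid (a point): where the middle of the blue knurled sleeve should be, sleeve forward: 41 mm above the port (fixed to the manifold, so off by the coupler's error, and it does not follow the sleeve). Sleeve 43 mm diameter, 31 mm long, free all round; below it a thinner steel neck and hex, 25 mm tall.
- sleeve (a joint): travel of the blue sleeve, m: 0 forward (up), growing as it is drawn back (straight down) against a spring (4 N at first, 8 N at the end); stop at 0.0095. Drawn past 0.0085 and let go, it stays caught at about 0.006 and the coupler is open. Sleeve forward and no plug inside, as found: locking balls bar the bore. It springs to 0 by itself when a plug seats.
- mouth (a point): where the centre of the coupler's rim should be, 58 mm above the port (same error). The mouth (flat rim 29 mm wide) has a 45 degree chamfer, 22 mm wide at the top, to the 19.6 mm bore. Sleeve caught back: a plug meets a flat spring valve 9 mm below the rim (4 N, rising to 7 N); with its end 19 to 20 mm below the rim the sleeve fires and locks it. Let go sooner, it is pushed out.
- gauge_blue_center (a point): centre of the round case of the blue pressure gauge (60 mm diameter, 28 mm thick, flat faces along this point's x, dial towards -x, z up). 0.26 to 0.42 kg. Below the case a brass hex, then a 27 mm flange, its underside 50.7 mm below this centre, then the steel plug: 18 mm diameter, grooved, flat end 72 mm below this centre. The flange hits the coupler's rim, a hard stop, at 21.3 mm depth.
- gauge_blue: the blue gauge: origin on its axis at the flat lower end of the plug, z up through the case; stands in the rack, plug down. In the coupler it may be turned any way about its axis.
- rack: wooden rack 75 x 320 x 40 mm, fixed, long side along its y, origin on its underside in the middle; three square holes 20.5 mm wide and 30 mm deep, 105 mm apart, in which the two gauges and a spare plug stand by their flanges on the top face. Which stands where varies.
- gauge_black_center (a point): centre of the case of the black gauge, same size as the blue one, in the rack; leave it there
- spare_plug: spare plug with a yellow cap, 25 mm wide, in the rack; origin at the plug's lower end; leave it there
- wrench: open-ended wrench 160 mm long lying on the bench; leave alone
- stopwatch: black stopwatch, 52 mm disc 12 mm thick on the bench; leave alone
- weight_big: brass weight 34 mm wide, 51 mm tall; leave alone
- weight_small: brass weight 25 mm wide, 38 mm tall; leave alone
- reagent: closed amber glass jar 60 mm wide, 110 mm tall; leave alone
- tweezers: steel tweezers 125 mm long lying on the bench; leave alone
Mind the look-alikes: they are no part of the job. Leave any pink or turquoise look-alike of the gauge_blue alone.

How it is judged:
By the outcome, as a careful person would: the job done as asked, in the order asked, and still so for the second after the job is handed in, with the robot touching nothing.
It also fails if it takes over 72 s, if anything falls off the work surface, if the arm or the gripper's body presses on something with over 40 N, if the wrist force passes 120 N, or if a joint passes its speed limit or range.

## Working session

There is one attempt and no reset: what is moved stays moved. The work goes in short steps, Python scripts to look and compute and a tool call to move; the robot and the scene stay as the last step left them, time stands still between calls to the robot, and variables do not carry over. Pictures are saved under pics/ and viewed, about 8 in all and at most 12, crops included, and the job is handed in when it is done.

Besides the shell and the picture viewer there is one more tool, called after "Request:" as name(argument=value, ...), one argument or row to a line, values as JSON. move_arm: Moves the arm, as the interface text tells. Its arguments: {"type":"object","properties":{"dp":{"type":"array","items":{"type":"array","items":{"type":"number"}}},"turn":{"type":"array","items":{"type":"number"}},"jaw":{"type":"array","items":{"type":"number"}},"grip_force":{"type":"number"}},"required":["dp","turn","jaw"]}

```bash
mkdir -p pics; cat > h.py <<'E'
import numpy as np,cv2
from bench import ctrl
from scipy.spatial.transform import Rotation as R
def cam(n):
    i=ctrl.camera_info(n);return np.array(i["intrinsics"]),np.array(i["dist"],float),np.array(i["extrinsics"])
def proj(n,P):
    K,d,E=cam(n);P=np.atleast_2d(P);c=P@E[:3,:3].T+E[:3,3];c=c*[1,-1,-1]
    return cv2.projectPoints(c.reshape(-1,1,3),np.zeros(3),np.zeros(3),K,d)[0].reshape(-1,2)
def ray(n,uv):
    K,d,E=cam(n);x,y=cv2.undistortPoints(np.array([[uv]],float),K,d)[0,0]
    v=E[:3,:3].T@np.array([x,-y,-1]);return -E[:3,:3].T@E[:3,3],v
def onz(n,uv,z):
    o,v=ray(n,uv);return o+v*(z-o[2])/v[2]
def tri(uva,uvb):
    A=np.zeros((3,3));b=np.zeros(3)
    for n,uv in(("side",uva),("top",uvb)):
        o,v=ray(n,uv);v=v/np.linalg.norm(v);M=np.eye(3)-np.outer(v,v);A+=M;b+=M@o
    return np.linalg.solve(A,b)
def save(n,f):
    im=ctrl.get_image(n);cv2.imwrite("pics/"+f,cv2.resize(im[:,:,::-1],(800,600)));return im
E
python3 - <<'E'
from h import *
for n in("side","top"):
    save(n,n+"0.png")
    K,d,Ex=cam(n);print(n,K[0,0],-Ex[:3,:3].T@Ex[:3,3])
    for t in["manifold","sleeve","gauge_blue","gauge_black_center","rack","spare_plug","reagent"]:
        print(t,[(np.round(x["rect"]).tolist(),round(x["confidence"],2)) for x in ctrl.look_for(n,t)][:4])
s=ctrl.get_state();print(s["position"],s["tool_rot"],s["ft_force"],s["time"],s["grip_width"])
E
```

```text
side 469.9189987247687 [0.35536428 0.79441261 0.88149214]
manifold [([256.0, 326.0, 59.0, 160.0], 0.83)]
sleeve [([258.0, 302.0, 18.0, 25.0], 0.61)]
gauge_blue [([329.0, 161.0, 10.0, 26.0], 0.75), ([335.0, 138.0, 14.0, 22.0], 0.71), ([373.0, 168.0, 21.0, 35.0], 0.65), ([257.0, 299.0, 20.0, 26.0], 0.63)]
gauge_black_center [([321.0, 182.0, 12.0, 26.0], 0.83)]
rack [([316.0, 202.0, 58.0, 77.0], 0.78)]
spare_plug [([308.0, 213.0, 9.0, 18.0], 0.5)]
reagent [([144.0, 360.0, 38.0, 53.0], 0.71)]
top 479.60482386530646 [ 0.38956341 -0.04542406  1.44718467]
manifold [([179.0, 222.0, 123.0, 45.0], 0.96)]
sleeve [([179.0, 220.0, 18.0, 15.0], 0.69)]
gauge_blue [([416.0, 238.0, 18.0, 8.0], 0.73), ([328.0, 277.0, 18.0, 23.0], 0.72), ([384.0, 283.0, 21.0, 22.0], 0.68), ([367.0, 239.0, 20.0, 16.0], 0.55)]
gauge_black_center [([332.0, 237.0, 21.0, 13.0], 0.49)]
rack [([325.0, 237.0, 112.0, 37.0], 0.95), ([159.0, 158.0, 32.0, 27.0], 0.62)]
spare_plug [([296.0, 234.0, 6.0, 6.0], 0.47)]
reagent [([124.0, 161.0, 33.0, 28.0], 0.72)]
[ 0.20250106 -0.61766808  0.22262051] [3.10214574e+00 4.95596199e-01 1.98600929e-05] [-0.7467969   0.89358469 -0.01785986] 0.8 1.001949611246768
```

View pics/side0.png

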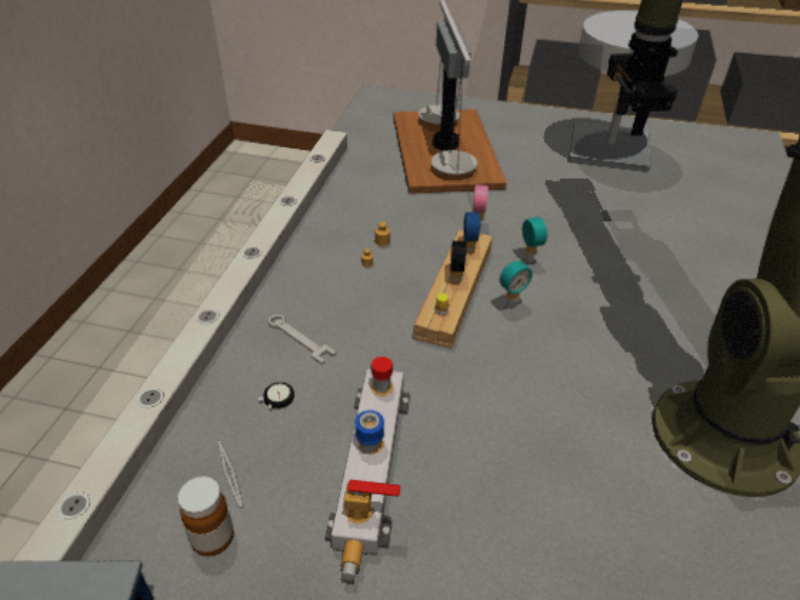

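View pics/top0.png

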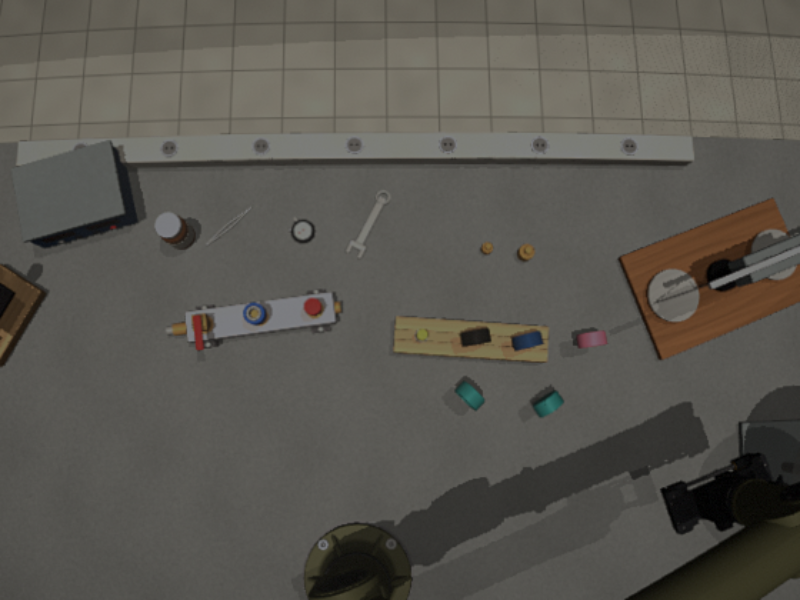

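```bash
cat > m.py <<'E'
from h import *
from scipy.optimize import least_squares
def blob(n,c,hw=25):
    im=ctrl.get_image(n);hsv=cv2.cvtColor(im,cv2.COLOR_RGB2HSV)
    m=((hsv[...,0]>105)&(hsv[...,0]<125)&(hsv[...,1]>130)).astype(np.uint8)
    k=np.zeros_like(m);k[c[1]-hw:c[1]+hw,c[0]-hw:c[0]+hw]=1;m&=k
    nn,l,st,_=cv2.connectedComponentsWithStats(m,connectivity=8);b=1+np.argmax(st[1:,4]);pts=np.argwhere(l==b)[:,::-1].astype(np.float32)
    return poly(pts,.5),st[b]
def poly(pts,pad=0):
    if pad: pts=np.vstack([pts+[a,b] for a in(-pad,pad) for b in(-pad,pad)])
    h=cv2.convexHull(pts.astype(np.float32));M=cv2.moments(h)
    a=M["m00"];c=[M["m10"]/a,M["m01"]/a]
    # second moments per area
    return np.array(c+[np.sqrt(M["mu20"]/a),np.sqrt(M["mu02"]/a),M["mu11"]/a/10])
th=np.linspace(0,2*np.pi,60,endpoint=False)
def fit(zones,shape,x0):
    meas={n:blob(n,c) for n,c in zones.items()}
    for n in meas: print(n,np.round(meas[n][0],2),meas[n][1])
    f=lambda p:np.concatenate([meas[n][0]-poly(proj(n,shape(p))) for n in meas])
    r=least_squares(f,x0,diff_step=1e-4,x_scale=[.1,.1,.1,1][:len(x0)]);print("fit",np.round(r.x,4),"res",np.round(r.fun,2));return r.x
def sleeve(p): return np.vstack([np.c_[p[0]+.0215*np.cos(th),p[1]+.0215*np.sin(th),0*th+p[2]+s] for s in(-.0155,.0155)])
def case(p):
    u=np.array([np.cos(p[3]),np.sin(p[3]),0]);v=np.array([-u[1],u[0],0])
    return np.vstack([p[:3]+s*u+.03*np.outer(np.cos(th),v)+.03*np.outer(np.sin(th),[0,0,1]) for s in(-.014,.014)])
E
python3 - <<'E'
from m import *
# manifold, rack yaw via top masks
for t,z in(("manifold",.045),("rack",.04)):
    m=ctrl.masks_of("top",t)[0]["region"].astype(np.uint8)
    im=ctrl.get_image("top");hsv=cv2.cvtColor(im,cv2.COLOR_RGB2HSV)
    m=((hsv[...,1]<50)&(hsv[...,2]>110)&(m>0)).astype(np.uint8) if t=="manifold" else m
    m=cv2.morphologyEx(m,cv2.MORPH_OPEN,np.ones((5,5)))if t=="manifold" else m
    r=cv2.minAreaRect(np.argwhere(m)[:,::-1].astype(np.float32));b=cv2.boxPoints(r)
    P=np.array([onz("top",q,z) for q in b]);e=[P[1]-P[0],P[2]-P[1]];L=max(e,key=np.linalg.norm)
    print(t,P.mean(0).round(4),[np.linalg.norm(x).round(4) for x in e],"long dir deg",np.degrees(np.arctan2(L[1],L[0])).round(2))
P0=onz("top",(179,220),.086);print(P0)
s=fit({"side":(258,302),"top":(179,220)},sleeve,P0)
g=onz("top",(367,239),.112);print(g)
fit({"side":(329,160),"top":(367,239)},case,np.r_[g,0.])
fit({"side":(329,160),"top":(367,239)},case,np.r_[g,0.2])
E
```

```text
manifold [0.54   0.1688 0.045 ] [np.float64(0.2509), np.float64(0.0616)] long dir deg -82.6
rack [ 0.4855 -0.2396  0.04  ] [np.float64(0.0775), np.float64(0.3209)] long dir deg -94.38
[0.53606981 0.19567262 0.086     ]
side [2.5843e+02 2.9918e+02 5.3700e+00 6.3900e+00 1.0000e-02] [249 288  20  24 256]
top [1.7757e+02 2.1912e+02 3.6900e+00 3.8700e+00 5.0000e-02] [171 212  14  15  66]
fit [0.5384 0.1994 0.0864] res [ 0.03 -0.   -0.07 -0.23  0.01 -0.02 -0.03 -0.52 -0.11 -0.1 ]
[ 0.47411178 -0.336124    0.112     ]
side [ 3.3003e+02  1.5800e+02  2.9900e+00  5.3400e+00 -1.2000e-01] [325 149  11  19 151]
top [ 3.6979e+02  2.3797e+02  4.7800e+00  2.7300e+00 -3.5000e-01] [361 233  18  11 125]
fit [ 0.4786 -0.3493  0.0889  0.0768] res [-0.13 -0.06  0.02 -0.56  0.22 -0.01  0.14 -1.25 -0.37 -0.07]
side [ 3.3005e+02  1.5811e+02  2.9800e+00  5.4000e+00 -4.0000e-02] [325 149  11  20 151]
top [369.63 238.11   4.87   2.79  -0.45] [361 233  18  11 127]
fit [ 0.4786 -0.3489  0.0887  0.1982] res [-0.26 -0.08 -0.16 -0.47  0.11  0.    0.27 -1.1  -0.36  0.15]
```

```bash
cat > plan.py <<'E'
import sys
from h import *
def yaw(s):
    x=R.from_rotvec(s["tool_rot"]).as_matrix()[:,0];return np.degrees(np.arctan2(x[1],x[0]))
def plan(target,tyaw,vmax=45,p0=None,y0=None):
    s=ctrl.get_state();p=np.array(s["position"] if p0 is None else p0);y=yaw(s) if y0 is None else y0
    t=np.array(target);dy=(tyaw-y+180)%360-180
    n=int(np.ceil(max(np.linalg.norm(t-p)*1000/vmax,abs(dy)/8.3,1)))
    for a in range(0,n,5):
        rows=range(a+1,min(a+5,n)+1);ps=p+(t-p)*a/n;ys=np.radians(y+dy*a/n);c,sn=np.cos(ys),np.sin(ys)
        T=np.array([[c,sn,0],[sn,-c,0],[0,0,-1]])
        print("dp",[[round(float(v),2) for v in T@((t-p)*(k-a)/n)/.03] for k in rows],"turn",[round(-dy/n*(k-a)/5,3) for k in rows])
E
python3 - <<'E'
from plan import *
from m import *
plan([.538,.199,.17],97.4)
zone={"side":(329,160),"top":(367,239)}
for y in np.arange(-.3,.5,.1):
    meas={n:blob(n,c)[0] for n,c in zone.items()} if y<-.29 else meas
    f=lambda p:np.concatenate([meas[n]-poly(proj(n,case(np.r_[p,.0907,y]))) for n in meas])
    r=least_squares(f,[.478,-.345],diff_step=1e-4);print(round(y,2),r.x.round(4),r.cost.round(3))
E
```

```text
dp [[0.96, -1.12, 0.09], [1.91, -2.24, 0.18], [2.87, -3.36, 0.26], [3.82, -4.48, 0.35], [4.78, -5.6, 0.44]] turn [np.float64(-0.792), np.float64(-1.585), np.float64(-2.377), np.float64(-3.17), np.float64(-3.962)]
dp [[1.28, -0.73, 0.09], [2.56, -1.46, 0.18], [3.83, -2.19, 0.26], [5.11, -2.92, 0.35], [6.39, -3.65, 0.44]] turn [np.float64(-0.792), np.float64(-1.585), np.float64(-2.377), np.float64(-3.17), np.float64(-3.962)]
dp [[1.45, -0.25, 0.09], [2.9, -0.51, 0.18], [4.35, -0.76, 0.26], [5.8, -1.01, 0.35], [7.25, -1.26, 0.44]] turn [np.float64(-0.792), np.float64(-1.585), np.float64(-2.377), np.float64(-3.17), np.float64(-3.962)]
dp [[1.45, 0.25, 0.09], [2.9, 0.51, 0.18], [4.35, 0.76, 0.26], [5.8, 1.01, 0.35], [7.25, 1.27, 0.44]] turn [np.float64(-0.792), np.float64(-1.585), np.float64(-2.377), np.float64(-3.17), np.float64(-3.962)]
-0.3 [ 0.4785 -0.3492] 3.322
-0.2 [ 0.4785 -0.3493] 2.717
-0.1 [ 0.4785 -0.3493] 2.244
0.0 [ 0.4785 -0.3493] 1.945
0.1 [ 0.4785 -0.3493] 1.863
0.2 [ 0.4787 -0.3493] 1.823
0.3 [ 0.4789 -0.3493] 1.888
0.4 [ 0.479  -0.3492] 2.2
```

Request:
move_arm(
  dp=[
    [0.96, -1.12, 0.09],
    [1.91, -2.24, 0.18],
    [2.87, -3.36, 0.26],
    [3.82, -4.48, 0.35],
    [4.78, -5.6, 0.44],
  ],
  turn=[-0.79, -1.58, -2.38, -3.17, -3.96],
  jaw=[1, 1, 1, 1, 1],
)

```text
time: 1.9
position: [0.2869, -0.4117, 0.2094]
tool_rot: [2.969, 1.025, -0.0]
ft_force: [0.9, 0.3, 0.5]
grip_width: 1.0
```

Request:
move_arm(
  dp=[
    [1.28, -0.73, 0.09],
    [2.56, -1.46, 0.18],
    [3.83, -2.19, 0.26],
    [5.11, -2.92, 0.35],
    [6.39, -3.65, 0.44],
  ],
  turn=[-0.79, -1.58, -2.38, -3.17, -3.96],
  jaw=[1, 1, 1, 1, 1],
)

```text
time: 2.4
position: [0.3707, -0.2075, 0.1964]
tool_rot: [2.748, 1.52, 0.0]
ft_force: [1.1, -0.4, 0.6]
grip_width: 1.003
```

Request:
move_arm(
  dp=[
    [1.45, -0.25, 0.09],
    [2.9, -0.51, 0.18],
    [4.35, -0.76, 0.26],
    [5.8, -1.01, 0.35],
    [7.25, -1.26, 0.44],
  ],
  turn=[-0.79, -1.58, -2.38, -3.17, -3.96],
  jaw=[1, 1, 1, 1, 1],
)

```text
time: 2.9
position: [0.4548, -0.0034, 0.1833]
tool_rot: [2.445, 1.97, 0.0]
ft_force: [1.0, -1.2, 0.1]
grip_width: 1.001
```

Request:
move_arm(
  dp=[
    [1.45, 0.25, 0.09],
    [2.9, 0.51, 0.18],
    [4.35, 0.76, 0.26],
    [5.8, 1.01, 0.35],
    [7.25, 1.27, 0.44],
  ],
  turn=[-0.79, -1.58, -2.38, -3.17, -3.96],
  jaw=[1, 1, 1, 1, 1],
)

```text
time: 3.4
position: [0.5392, 0.2005, 0.1698]
tool_rot: [2.072, 2.361, 0.001]
ft_force: [0.2, 0.2, 0.7]
grip_width: 0.997
```

Request:
move_arm(
  dp=[
    [-0.04, -0.04, 1.0],
    [-0.04, -0.04, 2.0],
    [-0.04, -0.04, 2.8],
    [-0.04, -0.04, 3.4],
    [-0.04, -0.04, 3.4],
  ],
  turn=[0, 0, 0, 0, 0],
  jaw=[1, 1, 1, 1, 1],
)

```text
time: 3.9
position: [0.5355, 0.1968, 0.0652]
tool_rot: [-2.073, -2.357, 0.007]
ft_force: [0.5, -0.1, 0.1]
grip_width: 0.999
```

Request:
move_arm(
  dp=[
    [0, 0, 0],
    [0, 0, 0],
    [0, 0, 0],
  ],
  turn=[0, 0, 0],
  jaw=[0.1, 0.1, 0.1],
  grip_force=5,
)

```text
time: 4.2
position: [0.5383, 0.1981, 0.0691]
tool_rot: [2.074, 2.358, 0.003]
ft_force: [-0.2, 0.4, -0.3]
grip_width: 0.807
```

```bash
python3 - <<'E'
from plan import *
s=ctrl.get_state();print(s["position"],yaw(s),s["ft_force"],s["grip_width"])
print(proj("side",[s["position"]]),proj("top",[s["position"]]))
im=save("side","s1.png");a=im[230:350,200:320];cv2.imwrite("pics/s1c.png",cv2.resize(a[:,:,::-1],(600,600),interpolation=cv2.INTER_CUBIC))
E
```

```text
[0.53828889 0.19808389 0.06907437] 97.33925212635783 [-0.17538208  0.3892066  -0.32950063] 0.8069410826722279
[[258.72098635 303.76856288]] [[179.20272213 219.86160273]]
```

View pics/s1c.png

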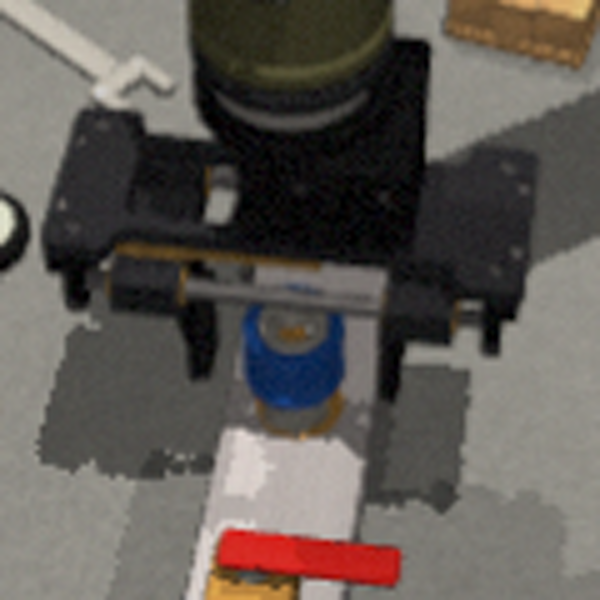

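Request:
move_arm(
  dp=[
    [0, 0, 0],
    [0, 0, 0],
    [0, 0, 0],
    [0, 0, 0],
    [0, 0, 0],
  ],
  turn=[0, 0, 0, 0, 0],
  jaw=[-0.2, -0.2, -0.2, -0.2, -0.2],
  grip_force=5,
)

```text
time: 4.75
position: [0.5392, 0.198, 0.0681]
tool_rot: [2.074, 2.357, 0.005]
ft_force: [4.9, 0.7, -2.7]
grip_width: 0.489
```

Request:
move_arm(
  dp=[
    [0, 0, 0],
    [0, 0, 0],
    [0, 0, 0],
  ],
  turn=[0, 0, 0],
  jaw=[-0.2, -0.2, -0.2],
)

```text
time: 5.05
position: [0.5392, 0.198, 0.0681]
tool_rot: [2.074, 2.357, 0.005]
ft_force: [4.7, 1.5, -3.5]
grip_width: 0.485
```

Request:
move_arm(
  dp=[
    [0, 0, 0],
    [0, 0, 0],
  ],
  turn=[0, 0],
  jaw=[-0.2, -0.2],
)

```text
time: 5.25
position: [0.5392, 0.198, 0.0681]
tool_rot: [2.074, 2.357, 0.005]
ft_force: [5.5, 0.8, -2.7]
grip_width: 0.488
```

```bash
python3 - <<'E'
from plan import *
for i in range(4):
    s=ctrl.get_state();print(s["time"],s["position"].round(5),yaw(s).round(2),np.round(s["ft_force"],2),np.round(s["torque"],2),round(s["grip_width"]*87,2)); ctrl.get_image("top")
E
```

```text
5.25 [0.53924 0.19798 0.0681 ] 97.32 [ 5.52  0.77 -2.7 ] [ 0.27 -1.17 -0.04] 42.42
5.3 [0.53921 0.19796 0.06807] 97.32 [ 5.38  0.39 -2.61] [ 0.17 -1.11 -0.03] 42.09
5.35 [0.53924 0.19798 0.06809] 97.32 [ 5.44  1.06 -2.21] [ 0.18 -1.08  0.01] 42.47
5.4 [0.53924 0.19798 0.06809] 97.32 [ 5.49  1.48 -2.29] [ 0.17 -1.14  0.05] 41.82
```

Request:
move_arm(
  dp=[
    [0, 0.03, 0],
    [0, 0.03, 0],
    [0, 0.03, 0],
  ],
  turn=[0, 0, 0],
  jaw=[-0.2, -0.2, -0.2],
)

```text
time: 5.75
position: [0.5392, 0.198, 0.0681]
tool_rot: [2.074, 2.358, 0.002]
ft_force: [5.1, 1.0, -0.7]
grip_width: 0.482
```

Request:
move_arm(
  dp=[
    [0, 0.03, 0],
    [0, 0.03, 0],
    [0, 0.03, 0],
  ],
  turn=[0, 0, 0],
  jaw=[-0.2, -0.2, -0.2],
)

```text
time: 6.05
position: [0.5393, 0.198, 0.068]
tool_rot: [2.074, 2.359, -0.0]
ft_force: [2.0, -0.6, 2.8]
grip_width: 0.482
```

Request:
move_arm(
  dp=[
    [0, 0.02, 0],
    [0, 0.02, 0],
    [0, 0.02, 0],
    [0, 0.02, 0],
  ],
  turn=[0, 0, 0, 0],
  jaw=[-0.2, -0.2, -0.2, -0.2],
  grip_force=40,
)

```text
time: 6.45
position: [0.5393, 0.198, 0.0676]
tool_rot: [-2.074, -2.359, 0.001]
ft_force: [-0.1, -0.5, 4.5]
grip_width: 0.475
```

Request:
move_arm(
  dp=[
    [0, 0, 0.06],
    [0, 0, 0.12],
    [0, 0, 0.18],
    [0, 0, 0.24],
    [0, 0, 0.28],
  ],
  turn=[0, 0, 0, 0, 0],
  jaw=[-0.2, -0.2, -0.2, -0.2, -0.2],
)

```text
time: 6.95
position: [0.5394, 0.198, 0.0594]
tool_rot: [-2.074, -2.359, 0.002]
ft_force: [-1.7, -1.6, 8.2]
grip_width: 0.479
```

Request:
move_arm(
  dp=[
    [0, 0, 0.02],
    [0, 0, 0.02],
  ],
  turn=[0, 0],
  jaw=[-0.2, -0.2],
)

```text
time: 7.15
position: [0.5394, 0.198, 0.0589]
tool_rot: [-2.074, -2.359, 0.002]
ft_force: [-1.6, -1.1, 8.1]
grip_width: 0.471
```

Request:
move_arm(
  dp=[
    [0, 0, 0.03],
    [0, 0, 0.03],
  ],
  turn=[0, 0],
  jaw=[-0.2, -0.2],
)

```text
time: 7.35
position: [0.5394, 0.1981, 0.0585]
tool_rot: [2.074, 2.359, -0.002]
ft_force: [-2.9, -1.7, 10.3]
grip_width: 0.477
```

Request:
move_arm(
  dp=[
    [0, 0, 0.03],
    [0, 0, 0.03],
  ],
  turn=[0, 0],
  jaw=[-0.2, -0.2],
)

```text
time: 7.55
position: [0.5394, 0.1981, 0.0585]
tool_rot: [2.074, 2.359, -0.003]
ft_force: [-4.5, -4.1, 17.1]
grip_width: 0.477
```

Request:
move_arm(
  dp=[
    [0, 0, 0],
    [0, 0, 0],
    [0, 0, 0],
    [0, 0, -0.1],
    [0, 0, -0.2],
  ],
  turn=[0, 0, 0, 0, 0],
  jaw=[0.4, 0.4, 0.4, 0.4, 0.4],
)

```text
time: 8.05
position: [0.5394, 0.1981, 0.0627]
tool_rot: [-2.074, -2.359, 0.001]
ft_force: [-0.2, 0.3, 0.2]
grip_width: 0.695
```

```bash
python3 - <<'E'
from plan import *
s=ctrl.get_state();print(s["position"],s["joint_positions"],s["ft_force"],s["grip_width"]*87)
a=ctrl.get_image("side")[230:350,200:320];cv2.imwrite("pics/s2c.png",cv2.resize(a[:,:,::-1],(600,600),interpolation=cv2.INTER_CUBIC))
E
```

```text
[0.53939501 0.1981073  0.06265768] [ 0.31673978  0.42945087 -0.86021285  1.79629637  0.36455022  1.08448426
 -0.54447177] [-0.24233759  0.33936268  0.16580532] 60.49827807623844
```

View pics/s2c.png

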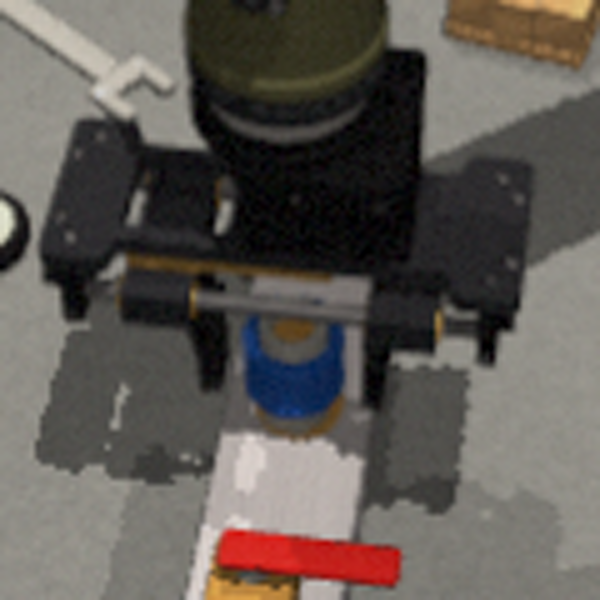

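Request:
move_arm(
  dp=[
    [0, 0, 0],
    [0, 0, 0],
    [0, 0, 0],
    [0, 0, 0],
    [0, 0, 0],
  ],
  turn=[1.6, 3.2, 4.8, 6.4, 8.0],
  jaw=[0.4, 0.4, 0.4, 0.4, 0.4],
)

```text
time: 8.6
position: [0.5398, 0.1982, 0.063]
tool_rot: [-2.761, -1.5, -0.0]
ft_force: [1.4, 0.2, 0.4]
grip_width: 0.701
```

Request:
move_arm(
  dp=[
    [0, 0, 0],
    [0, 0, 0],
    [0, 0, 0],
    [0, 0, 0],
    [0, 0, 0],
  ],
  turn=[1.6, 3.2, 4.8, 6.4, 8.0],
  jaw=[0.4, 0.4, 0.4, 0.4, 0.4],
)

```text
time: 9.1
position: [0.5397, 0.1983, 0.063]
tool_rot: [-3.107, -0.465, -0.0]
ft_force: [-0.8, 0.8, 0.1]
grip_width: 0.698
```

Request:
move_arm(
  dp=[
    [0, 0, 0],
    [0, 0, 0],
    [0, 0, 0],
  ],
  turn=[1.6, 2.0, 2.0],
  jaw=[0.4, 0.2, 0.1],
  grip_force=5,
)

```text
time: 9.4
position: [0.5398, 0.1983, 0.0631]
tool_rot: [3.135, 0.202, 0.0]
ft_force: [-0.1, -0.6, -0.3]
grip_width: 0.605
```

Request:
move_arm(
  dp=[
    [0, 0, 0],
    [0, 0, 0],
    [0, 0, 0],
    [0, 0, 0],
    [0, 0, 0],
  ],
  turn=[0, 0, 0, 0, 0],
  jaw=[-0.2, -0.2, -0.2, -0.2, -0.2],
)

```text
time: 9.9
position: [0.5396, 0.1991, 0.063]
tool_rot: [-3.134, -0.202, -0.0]
ft_force: [-0.3, 2.6, -1.2]
grip_width: 0.483
```

```bash
python3 - <<'E'
from plan import *
for i in range(3):
    s=ctrl.get_state();print(s["time"],s["position"].round(5),yaw(s).round(2),np.round(s["ft_force"],2),np.round(s["torque"],2),round(s["grip_width"]*87,2)); ctrl.get_image("top")
E
```

```text
9.9 [0.53963 0.19906 0.06295] 7.39 [-0.26  2.59 -1.22] [ 0.83  0.04 -0.01] 42.04
9.95 [0.5396  0.19911 0.06295] 7.39 [ 0.92  3.56 -0.9 ] [ 0.87  0.02 -0.06] 41.75
10.0 [0.53958 0.19911 0.06296] 7.39 [-0.63  4.86 -1.05] [ 1.    0.04 -0.03] 42.35
```

Request:
move_arm(
  dp=[
    [0, -0.03, 0],
    [0, -0.03, 0],
    [0, -0.03, 0],
  ],
  turn=[0, 0, 0],
  jaw=[-0.2, -0.2, -0.2],
)

```text
time: 10.35
position: [0.5396, 0.1991, 0.0629]
tool_rot: [-3.135, -0.201, 0.0]
ft_force: [0.0, 3.9, -1.1]
grip_width: 0.481
```

Request:
move_arm(
  dp=[
    [0, -0.02, 0],
    [0, -0.02, 0],
    [0, -0.02, 0],
  ],
  turn=[0, 0, 0],
  jaw=[-0.2, -0.2, -0.2],
)

```text
time: 10.65
position: [0.5396, 0.1991, 0.0629]
tool_rot: [3.134, 0.201, -0.0]
ft_force: [0.4, 1.7, -1.4]
grip_width: 0.481
```

Request:
move_arm(
  dp=[
    [0, -0.02, 0],
    [0, -0.02, 0],
    [0, -0.02, 0],
    [0, -0.02, 0],
  ],
  turn=[0, 0, 0, 0],
  jaw=[-0.2, -0.2, -0.2, -0.2],
  grip_force=15,
)

```text
time: 11.05
position: [0.5396, 0.1992, 0.0628]
tool_rot: [3.134, 0.2, -0.0]
ft_force: [-0.2, -1.6, 0.9]
grip_width: 0.482
```

```bash
python3 - <<'E'
from plan import *
s=ctrl.get_state();print(s["time"],s["position"].round(5),yaw(s).round(2),np.round(s["ft_force"],2),R.from_rotvec(s["tool_rot"]).as_matrix()[:,2].round(4))
E
```

```text
11.05 [0.53958 0.19917 0.06283] 7.31 [-0.25 -1.64  0.93] [-2.0e-04 -1.4e-03 -1.0e+00]
```

Request:
move_arm(
  dp=[
    [0, 0, 0],
    [0, 0, 0],
    [0, 0, 0],
    [0, 0, -1.0],
    [0, 0, -2.4],
  ],
  turn=[0, 0, 0, 0, 0],
  jaw=[0.4, 0.4, 0.4, 0.5, 0.5],
)

```text
time: 11.55
position: [0.5375, 0.1995, 0.1332]
tool_rot: [3.134, 0.202, -0.009]
ft_force: [1.0, 0.1, 0.3]
grip_width: 0.735
```

Request:
move_arm(
  dp=[
    [0, 0, -1.0],
    [0, 0, -2.2],
  ],
  turn=[0, 0],
  jaw=[0.3, 0.3],
)

```text
time: 11.75
position: [0.539, 0.2002, 0.2018]
tool_rot: [3.135, 0.202, -0.001]
ft_force: [0.9, -0.8, -0.1]
grip_width: 0.673
```

```bash
python3 - <<'E'
from plan import *
from m import *
s=ctrl.get_state();print(s["position"])
plan([.4786,-.348,.18],101.5)
# blue sleeve check & gauge crops with projected model
a=ctrl.get_image("side");b=ctrl.get_image("top")
for n,im in(("side",a),("top",b)):
    for q in proj(n,case(np.array([.4786,-.348,.0907,.2]))): im[int(round(q[1])),int(round(q[0]))]=(255,255,0)
c=np.hstack([cv2.resize(a[135:215,290:370],(400,400),interpolation=0),cv2.resize(b[200:280,320:400],(400,400),interpolation=0)])
cv2.imwrite("pics/g.png",c[:,:,::-1])
E
```

```text
[0.53899021 0.20022469 0.20181868]
dp [[-0.33, 1.37, 0.06], [-0.67, 2.75, 0.11], [-1.0, 4.12, 0.17], [-1.34, 5.5, 0.22], [-1.67, 6.87, 0.28]] turn [np.float64(-1.448), np.float64(-2.896), np.float64(-4.344), np.float64(-5.792), np.float64(-7.24)]
dp [[-1.08, 0.91, 0.06], [-2.16, 1.82, 0.11], [-3.24, 2.73, 0.17], [-4.32, 3.65, 0.22], [-5.41, 4.56, 0.28]] turn [np.float64(-1.448), np.float64(-2.896), np.float64(-4.344), np.float64(-5.792), np.float64(-7.24)]
dp [[-1.41, 0.1, 0.06], [-2.82, 0.19, 0.11], [-4.23, 0.29, 0.17]] turn [np.float64(-1.448), np.float64(-2.896), np.float64(-4.344)]
```

View pics/g.png

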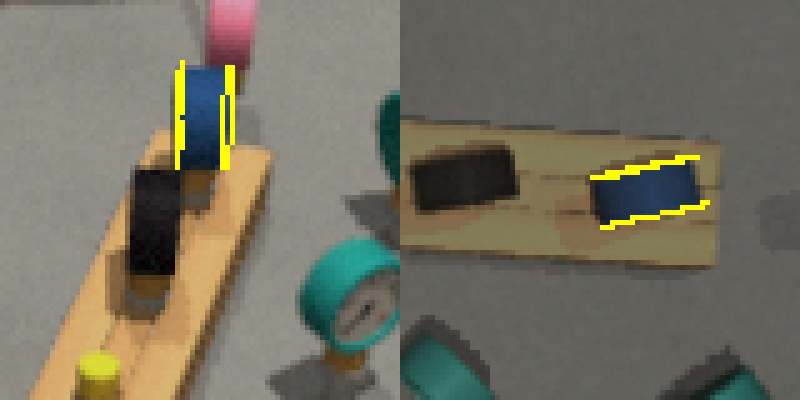

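Request:
move_arm(
  dp=[
    [-0.33, 1.37, 0.06],
    [-0.67, 2.75, 0.11],
    [-1.0, 4.12, 0.17],
    [-1.34, 5.5, 0.22],
    [-1.67, 6.87, 0.28],
  ],
  turn=[-1.45, -2.9, -4.34, -5.79, -7.24],
  jaw=[0.4, 0.4, 0.4, 0.4, 0.4],
)

```text
time: 12.35
position: [0.5154, -0.0122, 0.1919]
tool_rot: [2.914, 1.173, -0.001]
ft_force: [1.0, -0.5, 0.9]
grip_width: 0.697
```

Request:
move_arm(
  dp=[
    [-1.08, 0.91, 0.06],
    [-2.16, 1.82, 0.11],
    [-3.24, 2.73, 0.17],
    [-4.32, 3.65, 0.22],
    [-5.41, 4.56, 0.28],
  ],
  turn=[-1.45, -2.9, -4.34, -5.79, -7.24],
  jaw=[0.4, 0.4, 0.4, 0.4, 0.4],
)

```text
time: 12.85
position: [0.4922, -0.2231, 0.1835]
tool_rot: [-2.405, -2.021, 0.001]
ft_force: [0.1, 0.2, 0.0]
grip_width: 0.701
```

Request:
move_arm(
  dp=[
    [-1.41, 0.1, 0.06],
    [-2.82, 0.19, 0.11],
    [-4.18, 0.27, 0.17],
    [-4.18, 0.27, 0.17],
  ],
  turn=[-1.45, -2.9, -4.34, -4.34],
  jaw=[0.4, 0.4, 0.4, 0.4],
)

```text
time: 13.25
position: [0.4748, -0.3537, 0.1773]
tool_rot: [-1.997, -2.424, 0.006]
ft_force: [0.1, -0.3, -0.1]
grip_width: 0.702
```

```bash
python3 - <<'E'
from plan import *
s=ctrl.get_state();print(s["position"],yaw(s),s["grip_width"]*87)
plan([.478,-.346,.072],101.5,vmax=30)
E
```

```text
[ 0.47481797 -0.35366627  0.17733719] 101.03941934118741 61.031198661169526
dp [[0.06, 0.04, 0.88], [0.12, 0.08, 1.76], [0.17, 0.11, 2.63], [0.23, 0.15, 3.51]] turn [np.float64(-0.023), np.float64(-0.046), np.float64(-0.069), np.float64(-0.092)]
```

Request:
move_arm(
  dp=[
    [0, 0, 0.6],
    [0, 0, 1.2],
    [0, 0, 1.2],
    [0, 0, 1.2],
  ],
  turn=[0, 0, 0, 0],
  jaw=[0.4, 0.4, 0.4, 0.4],
)

```text
time: 13.65
position: [0.4783, -0.3458, 0.1427]
tool_rot: [-1.988, -2.431, -0.0]
ft_force: [-0.3, -0.9, 1.4]
grip_width: 0.701
```

```bash
python3 - <<'E'
from plan import *
s=ctrl.get_state();print(s["position"],yaw(s),s["grip_width"]*87)
plan([.478,-.346,.072],101.5,vmax=20)
E
```

```text
[ 0.47832879 -0.34579553  0.14267336] 101.46535794959715 61.00629935225088
dp [[-0.0, -0.0, 0.59], [-0.0, -0.01, 1.18], [-0.0, -0.01, 1.77], [-0.0, -0.01, 2.36]] turn [np.float64(-0.002), np.float64(-0.003), np.float64(-0.005), np.float64(-0.007)]
```

Request:
move_arm(
  dp=[
    [0, 0, 0.6],
    [0, 0, 1.2],
    [0, 0, 1.8],
    [0, 0, 2.36],
    [0, 0, 2.36],
  ],
  turn=[0, 0, 0, 0, 0],
  jaw=[0.4, 0.4, 0.4, 0.4, 0.4],
)

```text
time: 14.15
position: [0.4776, -0.3456, 0.071]
tool_rot: [-1.987, -2.43, 0.0]
ft_force: [-1.4, 0.7, -0.7]
grip_width: 0.698
```

Request:
move_arm(
  dp=[
    [0, 0, 0],
    [0, 0, 0],
    [0, 0, 0],
    [0, 0, 0],
    [0, 0, 0],
  ],
  turn=[0, 0, 0, 0, 0],
  jaw=[-0.2, -0.6, -0.6, -0.6, -0.6],
  grip_force=6,
)

```text
time: 14.65
position: [0.4789, -0.3466, 0.0728]
tool_rot: [1.988, 2.431, 0.0]
ft_force: [2.5, 0.1, 0.3]
grip_width: 0.329
```

Request:
move_arm(
  dp=[
    [0, 0, 0],
    [0, 0, 0],
    [0, 0, 0],
    [0, 0, 0],
    [0, 0, 0],
  ],
  turn=[0, 0, 0, 0, 0],
  jaw=[-0.6, -0.6, -0.6, -0.6, -0.6],
)

```text
time: 15.15
position: [0.4789, -0.3466, 0.0728]
tool_rot: [1.988, 2.431, 0.0]
ft_force: [-0.7, 0.7, 5.5]
grip_width: 0.322
```

Request:
move_arm(
  dp=[
    [0, 0, 0],
    [0, 0, 0],
  ],
  turn=[0, 0],
  jaw=[-0.6, -0.6],
)

```text
time: 15.35
position: [0.4789, -0.3466, 0.0728]
tool_rot: [1.988, 2.431, 0.0]
ft_force: [1.1, 1.2, 5.3]
grip_width: 0.32
```

```bash
python3 - <<'E'
from plan import *
s=ctrl.get_state();print(s["position"],yaw(s),s["grip_width"]*87,s["ft_force"],s["torque"])
a=ctrl.get_image("side");b=ctrl.get_image("top")
c=np.hstack([cv2.resize(a[125:205,290:370],(400,400),interpolation=2),cv2.resize(b[200:280,320:400],(400,400),interpolation=2)])
cv2.imwrite("pics/g2.png",c[:,:,::-1])
E
```

```text
[ 0.47889137 -0.34663079  0.07276039] 101.45063198870044 27.82523362334901 [1.11414525 1.16360903 5.26431354] [ 0.09843482 -0.19378691  0.01939833]
```

View pics/g2.png

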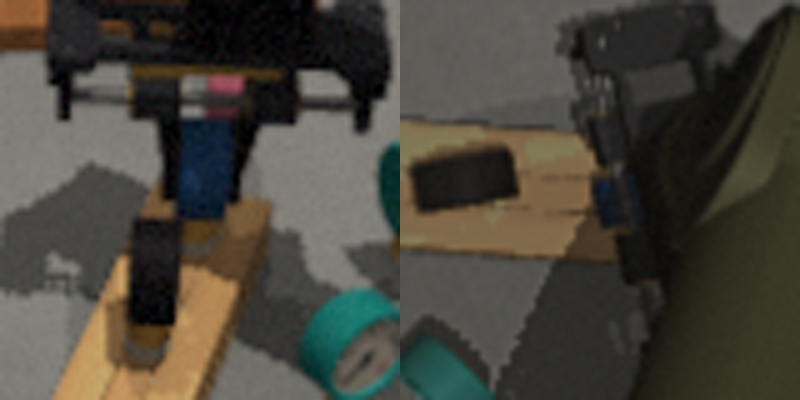

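Request:
move_arm(
  dp=[
    [0, 0, 0],
    [0, 0, 0],
    [0, 0, -0.3],
    [0, 0, -0.6],
    [0, 0, -1.0],
  ],
  turn=[0, 0, 0, 0, 0],
  jaw=[-0.6, -0.6, -0.6, -0.6, -0.6],
  grip_force=30,
)

```text
time: 15.95
position: [0.4773, -0.3456, 0.1018]
tool_rot: [-1.986, -2.43, 0.001]
ft_force: [0.2, 0.1, -3.1]
grip_width: 0.317
```

Request:
move_arm(
  dp=[
    [0, 0, -0.6],
    [0, 0, -1.4],
    [0, 0, -2.3],
    [0, 0, -3.2],
    [0, 0, -3.3],
  ],
  turn=[0, 0, 0, 0, 0],
  jaw=[-0.6, -0.6, -0.6, -0.6, -0.6],
)

```text
time: 16.45
position: [0.4791, -0.3477, 0.2055]
tool_rot: [1.986, 2.427, -0.002]
ft_force: [0.1, 0.2, -3.6]
grip_width: 0.32
```

```bash
python3 - <<'E'
from plan import *
s=ctrl.get_state();print(s["position"],yaw(s),s["grip_width"]*87,s["ft_force"],s["torque"])
plan([.5393,.1991,.20],101.5,vmax=40,p0=[.479,-.3465,.202],y0=101.5)
E
```

```text
[ 0.47908683 -0.34771805  0.20549664] 101.41317275937116 27.855267463821384 [ 0.12073635  0.1746898  -3.58198191] [-0.06858201 -0.13246521 -0.03063854]
dp [[1.24, 0.4, 0.0], [2.49, 0.8, 0.01], [3.73, 1.2, 0.01], [4.98, 1.6, 0.02], [6.22, 2.0, 0.02]] turn [-0.0, -0.0, -0.0, -0.0, -0.0]
dp [[1.24, 0.4, 0.0], [2.49, 0.8, 0.01], [3.73, 1.2, 0.01], [4.98, 1.6, 0.02], [6.22, 2.0, 0.02]] turn [-0.0, -0.0, -0.0, -0.0, -0.0]
dp [[1.24, 0.4, 0.0], [2.49, 0.8, 0.01], [3.73, 1.2, 0.01], [4.98, 1.6, 0.02]] turn [-0.0, -0.0, -0.0, -0.0]
```

Request:
move_arm(
  dp=[
    [1.24, 0.4, 0],
    [2.49, 0.8, 0],
    [3.73, 1.2, 0],
    [4.98, 1.6, 0],
    [6.22, 2.0, 0],
  ],
  turn=[0, 0, 0, 0, 0],
  jaw=[-0.6, -0.6, -0.6, -0.6, -0.6],
)

```text
time: 16.95
position: [0.4986, -0.1502, 0.1999]
tool_rot: [-1.988, -2.429, 0.003]
ft_force: [0.7, -0.1, -2.8]
grip_width: 0.317
```

Request:
move_arm(
  dp=[
    [1.24, 0.4, 0],
    [2.49, 0.8, 0],
    [3.73, 1.2, 0],
    [4.98, 1.6, 0],
    [6.22, 2.0, 0],
  ],
  turn=[0, 0, 0, 0, 0],
  jaw=[-0.6, -0.6, -0.6, -0.6, -0.6],
)

```text
time: 17.45
position: [0.5205, 0.044, 0.2]
tool_rot: [-1.988, -2.43, 0.004]
ft_force: [0.8, -0.3, -2.7]
grip_width: 0.318
```

Request:
move_arm(
  dp=[
    [1.24, 0.4, 0],
    [2.49, 0.8, 0],
    [3.73, 1.2, 0],
    [4.98, 1.6, 0],
    [4.98, 1.6, 0],
  ],
  turn=[0, 0, 0, 0, 0],
  jaw=[-0.6, -0.6, -0.6, -0.6, -0.6],
)

```text
time: 17.95
position: [0.5367, 0.2061, 0.2002]
tool_rot: [-1.974, -2.437, -0.002]
ft_force: [-1.0, -0.2, -2.8]
grip_width: 0.321
```

Request:
move_arm(
  dp=[
    [0, 0, 0],
    [0, 0, 0],
    [0, 0, 0],
  ],
  turn=[0, 0, 0],
  jaw=[-0.6, -0.6, -0.6],
)

```text
time: 18.25
position: [0.5394, 0.1969, 0.2006]
tool_rot: [1.992, 2.429, -0.003]
ft_force: [0.1, -0.6, -2.5]
grip_width: 0.321
```

```bash
python3 - <<'E'
from plan import *
for i in range(3):
    s=ctrl.get_state();print(s["position"].round(5),yaw(s).round(2),s["ft_force"].round(2),s["torque"].round(3));ctrl.get_image("top")
P=s["position"]
plan([.5393,.1991,P[2]],101.5)
a=ctrl.get_image("side")
# overlay: axis points of gauge (centre,flange,plug end) assuming on TCP axis, and mouth rim circle
c=P+[0,0,.019];G=[c+[0,0,-.0507],c+[0,0,-.072]]
t=np.linspace(0,6.28,24,endpoint=False)
k=6;x0,y0=205,200;crop=cv2.resize(a[y0:y0+125,x0:x0+110],None,fx=k,fy=k,interpolation=2)[:,:,::-1].copy()
th=t
pts=np.vstack([np.c_[.5393+.0145*np.cos(t),.1991+.0145*np.sin(t),0*t+.103],np.c_[G[1][0]+.009*np.cos(t),G[1][1]+.009*np.sin(t),0*t+G[1][2]],np.c_[G[0][0]+.0135*np.cos(t),G[0][1]+.0135*np.sin(t),0*t+G[0][2]]])
for q in proj("side",pts): cv2.circle(crop,(int((q[0]-x0+.5)*k),int((q[1]-y0+.5)*k)),1,(0,255,255),-1)
cv2.imwrite("pics/c.png",crop[:600])
E
```

```text
[0.53939 0.19694 0.20065] 101.29 [ 0.1  -0.58 -2.54] [ 0.009 -0.074 -0.013]
[0.53948 0.19719 0.20089] 101.3 [ 0.14  0.55 -3.3 ] [-0.017 -0.16  -0.037]
[0.53951 0.19753 0.20105] 101.32 [-0.1  -0.08 -3.11] [-0.045 -0.134  0.006]
dp [[0.04, 0.0, 0.0]] turn [np.float64(-0.032)]
```

View pics/c.png

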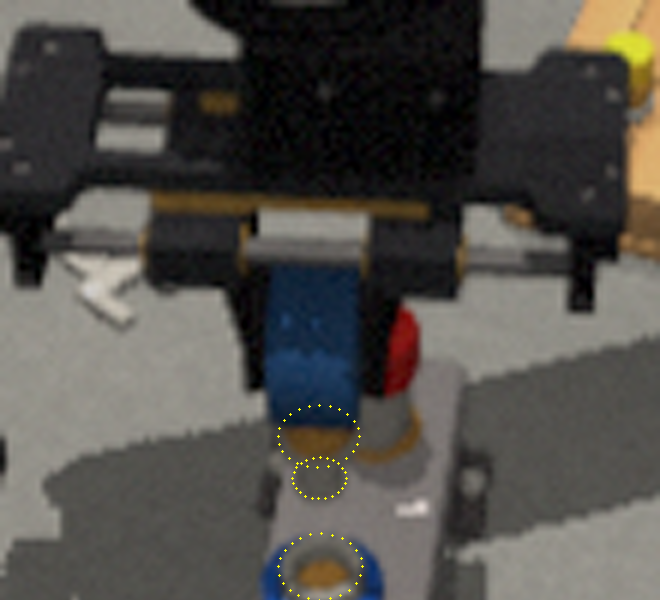

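Request:
move_arm(
  dp=[
    [0, 0, 0.5],
    [0, 0, 1.0],
    [0, 0, 1.2],
    [0, 0, 1.2],
    [0, 0, 1.2],
  ],
  turn=[0, 0, 0, 0, 0],
  jaw=[-0.6, -0.6, -0.6, -0.6, -0.6],
)

```text
time: 18.95
position: [0.5392, 0.1993, 0.1649]
tool_rot: [-1.988, -2.432, 0.0]
ft_force: [0.5, 0.3, -2.7]
grip_width: 0.321
```

```bash
python3 - <<'E'
from plan import *
for i in range(4):
    s=ctrl.get_state();print(s["position"].round(5),yaw(s).round(2),s["ft_force"].round(2),s["torque"].round(3));ctrl.get_image("top")
P=s["position"]
plan([.5393,.1991,P[2]],yaw(s))
E
```

```text
[0.53924 0.19926 0.16494] 101.47 [ 0.45  0.3  -2.73] [ 0.001 -0.135 -0.022]
[0.53952 0.1994  0.16542] 101.46 [-0.35  0.2  -2.68] [-0.006 -0.131  0.051]
[0.5397  0.19945 0.1657 ] 101.46 [ 0.02 -0.29 -2.53] [ 0.024 -0.089  0.035]
[0.53973 0.1994  0.16578] 101.46 [-0.7  -0.63 -2.81] [-0.013 -0.084  0.075]
dp [[-0.01, -0.02, 0.0]] turn [np.float64(0.0)]
```

Request:
move_arm(
  dp=[
    [-0.01, -0.015, 0.1],
    [-0.01, -0.015, 0.2],
    [-0.01, -0.015, 0.2],
    [-0.01, -0.015, 0.2],
  ],
  turn=[0, 0, 0, 0],
  jaw=[-0.6, -0.6, -0.6, -0.6],
)

```text
time: 19.55
position: [0.5389, 0.1987, 0.159]
tool_rot: [-1.989, -2.432, 0.0]
ft_force: [0.8, 0.0, -3.4]
grip_width: 0.317
```

Request:
move_arm(
  dp=[
    [0, 0, 0.03],
    [0, 0, 0.06],
    [0, 0, 0.06],
  ],
  turn=[0, 0, 0],
  jaw=[-0.6, -0.6, -0.6],
)

```text
time: 19.85
position: [0.5389, 0.1987, 0.1573]
tool_rot: [-1.989, -2.432, 0.0]
ft_force: [0.3, 0.6, -2.6]
grip_width: 0.323
```

Request:
move_arm(
  dp=[
    [0, 0, 0.03],
    [0, 0, 0.06],
    [0, 0, 0.06],
  ],
  turn=[0, 0, 0],
  jaw=[-0.6, -0.6, -0.6],
)

```text
time: 20.15
position: [0.5389, 0.1987, 0.1554]
tool_rot: [-1.989, -2.432, 0.0]
ft_force: [-1.5, 0.2, -2.1]
grip_width: 0.322
```

Request:
move_arm(
  dp=[
    [0.01, 0.015, 0.03],
    [0.01, 0.015, 0.06],
    [0.01, 0.015, 0.06],
  ],
  turn=[0, 0, 0],
  jaw=[-0.6, -0.6, -0.6],
)

```text
time: 20.45
position: [0.5393, 0.199, 0.1536]
tool_rot: [-1.989, -2.432, 0.001]
ft_force: [0.3, 0.0, -4.0]
grip_width: 0.318
```

Request:
move_arm(
  dp=[
    [0, 0, 0.03],
    [0, 0, 0.06],
    [0, 0, 0.06],
  ],
  turn=[0, 0, 0],
  jaw=[-0.6, -0.6, -0.6],
)

```text
time: 20.75
position: [0.5393, 0.199, 0.1518]
tool_rot: [-1.989, -2.432, 0.001]
ft_force: [0.3, -0.3, -2.6]
grip_width: 0.321
```

Request:
move_arm(
  dp=[
    [0, 0, 0.03],
    [0, 0, 0.06],
    [0, 0, 0.06],
  ],
  turn=[0, 0, 0],
  jaw=[-0.6, -0.6, -0.6],
)

```text
time: 21.05
position: [0.5393, 0.199, 0.15]
tool_rot: [1.989, 2.432, -0.0]
ft_force: [0.1, -1.2, -2.8]
grip_width: 0.325
```

Request:
move_arm(
  dp=[
    [0, 0, 0.03],
    [0, 0, 0.06],
    [0, 0, 0.06],
  ],
  turn=[0, 0, 0],
  jaw=[-0.6, -0.6, -0.6],
)

```text
time: 21.35
position: [0.5394, 0.1991, 0.1486]
tool_rot: [1.989, 2.432, -0.0]
ft_force: [-1.2, -0.4, -0.8]
grip_width: 0.32
```

Request:
move_arm(
  dp=[
    [0, 0, 0.03],
    [0, 0, 0.06],
    [0, 0, 0.06],
  ],
  turn=[0, 0, 0],
  jaw=[-0.6, -0.6, -0.6],
)

```text
time: 21.65
position: [0.5395, 0.1991, 0.1468]
tool_rot: [1.989, 2.432, 0.0]
ft_force: [-0.4, -2.1, 1.2]
grip_width: 0.318
```

Request:
move_arm(
  dp=[
    [0, 0, 0.03],
    [0, 0, 0.06],
    [0, 0, 0.06],
  ],
  turn=[0, 0, 0],
  jaw=[-0.6, -0.6, -0.6],
)

```text
time: 21.95
position: [0.5395, 0.199, 0.1446]
tool_rot: [1.989, 2.432, 0.0]
ft_force: [0.4, -2.1, -0.4]
grip_width: 0.32
```

Request:
move_arm(
  dp=[
    [0, 0, 0.03],
    [0, 0, 0.06],
    [0, 0, 0.06],
  ],
  turn=[0, 0, 0],
  jaw=[-0.6, -0.6, -0.6],
)

```text
time: 22.25
position: [0.5395, 0.199, 0.1429]
tool_rot: [1.989, 2.432, 0.0]
ft_force: [0.9, -1.8, 0.3]
grip_width: 0.323
```

Request:
move_arm(
  dp=[
    [0, 0, 0.03],
    [0, 0, 0.06],
    [0, 0, 0.06],
  ],
  turn=[0, 0, 0],
  jaw=[-0.6, -0.6, -0.6],
)

```text
time: 22.55
position: [0.5395, 0.199, 0.1411]
tool_rot: [1.989, 2.432, 0.0]
ft_force: [-0.1, -1.7, 1.6]
grip_width: 0.317
```

Request:
move_arm(
  dp=[
    [-0.015, 0, 0.03],
    [-0.015, 0, 0.05],
    [-0.015, 0, 0.05],
  ],
  turn=[0, 0, 0],
  jaw=[-0.6, -0.6, -0.6],
)

```text
time: 22.85
position: [0.5394, 0.1989, 0.1395]
tool_rot: [-1.988, -2.432, -0.001]
ft_force: [0.8, -1.0, -0.2]
grip_width: 0.32
```

Request:
move_arm(
  dp=[
    [0, 0, 0.03],
    [0, 0, 0.04],
    [0, 0, 0.04],
  ],
  turn=[0, 0, 0],
  jaw=[-0.6, -0.6, -0.6],
)

```text
time: 23.15
position: [0.5393, 0.1988, 0.138]
tool_rot: [-1.988, -2.432, 0.0]
ft_force: [1.3, -0.4, -3.1]
grip_width: 0.32
```

```bash
python3 - <<'E'
from plan import *
s=ctrl.get_state();print(s["position"].round(5),s["ft_force"].round(2),s["torque"].round(3))
a=ctrl.get_image("side")[230:350,200:320];cv2.imwrite("pics/i1.png",cv2.resize(a[:,:,::-1],(600,600),interpolation=cv2.INTER_CUBIC))
E
```

```text
[0.53933 0.19877 0.13804] [ 1.25 -0.41 -3.11] [-0.321 -0.451 -0.008]
```

View pics/i1.png

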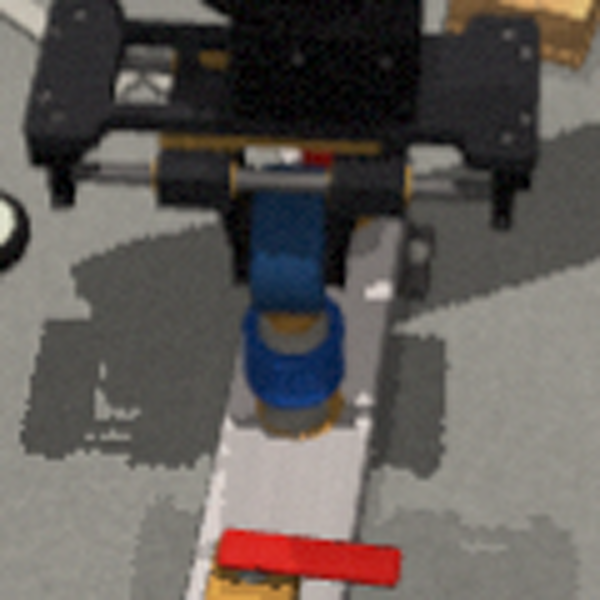

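Request:
move_arm(
  dp=[
    [0, 0, -0.03],
    [0, 0, -0.05],
    [0, 0, -0.05],
  ],
  turn=[0, 0, 0],
  jaw=[-0.6, -0.6, -0.6],
)

```text
time: 23.5
position: [0.539, 0.1984, 0.139]
tool_rot: [-1.988, -2.431, 0.001]
ft_force: [2.4, -0.4, -8.9]
grip_width: 0.321
```

Request:
move_arm(
  dp=[
    [0, 0, 0.02],
    [0, 0, 0.03],
    [0, 0, 0.03],
  ],
  turn=[0, 0, 0],
  jaw=[-0.6, -0.6, -0.6],
)

```text
time: 23.8
position: [0.5391, 0.1985, 0.1389]
tool_rot: [-1.989, -2.432, 0.001]
ft_force: [1.1, -0.3, -7.3]
grip_width: 0.318
```

Request:
move_arm(
  dp=[
    [0, 0, 0.03],
    [0, 0, 0.03],
    [0, 0, 0.03],
    [0, 0, 0.03],
    [0, 0, 0.03],
  ],
  turn=[0, 0, 0, 0, 0],
  jaw=[-0.6, -0.6, -0.2, 0.2, 0.3],
  grip_force=10,
)

```text
time: 24.3
position: [0.5399, 0.1995, 0.1391]
tool_rot: [1.988, 2.432, 0.003]
ft_force: [0.4, -0.0, 0.1]
grip_width: 0.502
```

Request:
move_arm(
  dp=[
    [0, 0, 0],
    [0, 0, 0],
    [0, 0, -0.4],
    [0, 0, -1.0],
    [0, 0, -1.8],
  ],
  turn=[0, 0, 0, 0, 0],
  jaw=[0.3, 0.3, 0.3, 0.3, 0.3],
)

```text
time: 24.8
position: [0.5389, 0.1985, 0.1928]
tool_rot: [-1.988, -2.431, 0.002]
ft_force: [0.0, -0.3, 0.3]
grip_width: 0.652
```

Request:
move_arm(
  dp=[
    [0, 0, -0.8],
    [0, 0, -1.8],
    [0, 0, -2.5],
    [-0.8, 0, -2.8],
    [-1.6, 0, -2.8],
  ],
  turn=[0, 0, 0, 0, 0],
  jaw=[0.3, 0.3, 0.3, 0.3, 0.3],
)

```text
time: 25.3
position: [0.5498, 0.1527, 0.2794]
tool_rot: [1.984, 2.432, 0.006]
ft_force: [-0.2, 0.6, 0.5]
grip_width: 0.647
```

Request:
move_arm(
  dp=[
    [-1.4, 0, 0],
    [-2.8, 0, 0],
    [-4.2, 0, 0],
    [-5.0, 0, 0],
    [-5.0, 0, 0],
  ],
  turn=[0, 0, 0, 0, 0],
  jaw=[0.3, 0.3, 0.3, 0.3, 0.3],
)

```text
time: 25.8
position: [0.5794, -0.0011, 0.2767]
tool_rot: [1.997, 2.423, -0.002]
ft_force: [-0.3, 0.3, -0.0]
grip_width: 0.647
```

```bash
python3 - <<'E'
from m import *
s=ctrl.get_state();print(s["time"],s["position"],s["ft_force"])
a=save("side","f.png");b=save("top","ft.png")
E
```

```text
25.8 [ 0.57942218 -0.00106238  0.27669472] [-0.32677574  0.33977613 -0.00456892]
```

View pics/f.png

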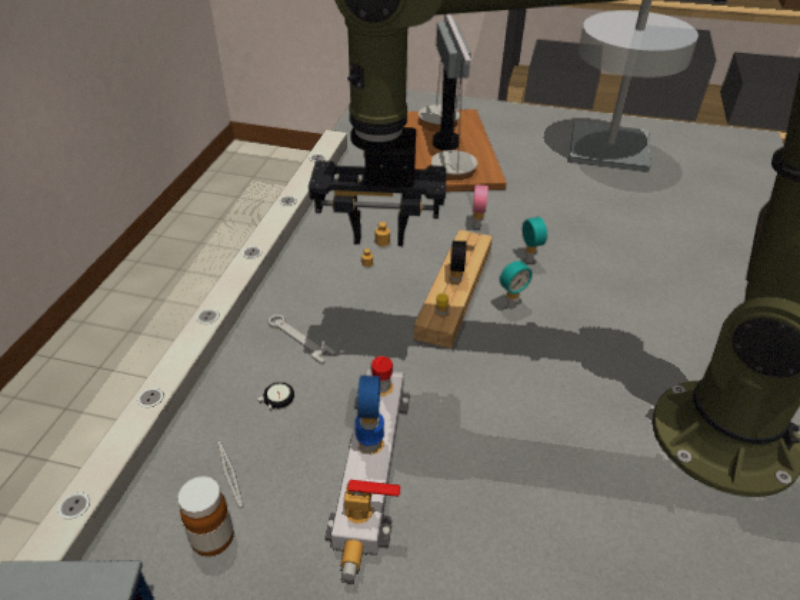

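The final picture shows the blue gauge upright in the coupler at (370, 395). The sleeve is forward at (370, 430), everything else is in place and the arm is clear.

```bash
python3 -c "
from bench import ctrl
print(ctrl.close_job())"
```

```text
the job is handed in; nothing more can be done
None
```

The blue gauge now stands upright and locked in the coupler. I handed the job in at about 26 s.

- **Sleeve:** I found the coupler's axis at about (0.539, 0.199) by gripping the sleeve in two directions. I drew the sleeve back to its stop and let go, and the picture showed it stayed caught back.
- **Gauge:** I lifted the blue gauge from the rack and pressed it in by steps of about 2 mm. The readings between steps showed no more than about 5 N of push over the gauge's weight. The sleeve then fired.
- **Checks:**
    - The push dropped away when the sleeve fired, and the picture showed the sleeve forward again.
    - A light upward tug (about 6 N over its weight) was held firmly.
    - After release, the last picture showed the gauge upright, nothing else visibly moved, and the arm clear with no load on it.
- **Failed or disagreeing checks:** none, apart from my first camera estimate of the gauge being 2 to 3 mm off along the rack, which I corrected before gripping it.

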